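# Unpack a lens barrel and hold it down in the V-block for engraving

## Task

Fold both long flaps of the carton right back, well past upright, then lift out the brass lens barrel and lay it in the V-block, its plain end right up against the end stop and its knurled collar overhanging the open end where I shall engrave it. Press it down firmly but gently, so that it bears on both white pads, and finish while you are still holding it pressed there; leave the scale, the purple bowl and the roll of tape where they are.

Things in the scene. Friction and masses are not known exactly. Their poses are not given: they have to be found in the camera images.
- carton: Cardboard carton fixed on the bench: 140 long (its x) x 116 wide (its y) x 60 mm high, 3 mm walls, open on top but for two long flaps; the short end flaps are already folded down outside. Origin: centre of its underside, on the bench; z up. Inside, 8 mm foam sheet on the floor carries the barrel; four low foam chocks beside the tube reach 17 mm above the bench.
- flap_left (a joint): Angle (rad) of the long flap on the carton's +y side: 0 shut over the box, 1.57 upright, 2.5 (its stop) leaning far outward. Hinge on that wall's top edge, along x at carton y = +58, z = 60 mm; 136 mm long, 57 mm from hinge to free edge, 3 mm thick. A creased fold: it starts half up at 0.85 to 1.15, swings at a push under 1 N and stays where it is left.
- flap_right (a joint): The same for the flap on the carton's -y side (hinge at carton y = -58, z = 60 mm); it too opens upward and outward with growing angle.
- flap_left_edge (a point): Middle of the free edge of the +y flap.
- flap_right_edge (a point): Middle of the free edge of the -y flap.
- barrel: Brass lens barrel, about 0.14 kg, lying loose along the carton's length, axis 26 mm above the bench. Plain tube 30 mm diameter, 70 mm long, then a black knurled collar 36 mm diameter, 16 mm long. Origin on the axis near the balance point, 38 mm from the plain end, 48 mm from the collar's outer end; x along the axis to the plain end (about carton +x at the start); y, z may have rolled.
- barrel_rim (a point): Centre of the barrel's plain end face, on its axis.
- vblock: Steel V-block fixed on a black slate slab (slab top 26 mm above the bench): 64 long (its x) x 64 mm wide, flat top 38.5 mm above its underside, 90 degree vee along x at y = 0 with two white nylon pads. An aluminium end stop (6 mm thick, 44 mm wide, top 51 mm up) closes the +x end, inner face at x = +32 mm; the -x end is open. Origin: centre of its underside; z up.
- pad_left: White nylon pad on the +y flank of the vee, 60 x 12.5 x 3 mm, upper edge at vblock y = +14 mm, level with the block's top; origin at its middle.
- pad_right: The same on the -y flank of the vee.
- vee_end (a point): Point on the end stop's inner face (vblock x = +32, y = 0, z = +46 mm): where the centre of the barrel's plain end belongs. The seated barrel's axis runs from here along vblock -x, level, 72 mm above the bench, its tube's top at 87 mm; its origin is then at vblock x = -6 mm and the collar overhangs the open end, 6 mm clear of it.
- pocket_scale: White pocket scale, 112 x 66 x 16 mm, lying on the bench; leave it alone.
- masking_tape: Roll of masking tape, 86 mm across, 19 mm high, lying flat on the bench; leave it alone.
- purple_bowl: Small dark purple bowl, 67 mm across, 20 mm high, standing on the bench; leave it alone.

How it is judged:
By the outcome, as a careful person would: the job done as asked, in the order asked, and still so for the second after the job is handed in, while the arm keeps its last pose, push and grip.
It also fails if it takes over 61 s, if anything falls off the work surface, if the arm or the gripper's body presses on something with over 40 N, if the wrist force passes 120 N, or if a joint passes its speed limit or range.

## Robot

A 6-joint arm with a two-finger parallel gripper is mounted at the origin on a cart in front of the work surface, level with it; the furniture and walls round the work are solid. World frame = base frame: x ahead of the robot, y to its left, z up, the work surface at z = 0. Lengths are in mm, angles in rad, forces in N, time in s.
With the tool pointing down it reaches from about 300 to 775 mm from the base axis. Payload 14.6 kg.
Tool frame: the origin (TCP) lies between the finger pads; the fingertips stand manip.tip_reach ahead of it and the grasp point (between the pads) lies 5 mm behind it (manip.tip_reach is the distance from the TCP to the fingertips, in mm); z points along the fingers, y is the line along which they close (so a half turn about z gives the same grasp; the last joint's range is limited). The gripper opens to 94 mm and grips with 3 to 60 N. Pads are 16 mm wide; open, the fingers measure 119 mm over their backs; the gripper's body (75 mm by 177 mm) begins 78 mm behind the grasp point.
Start: joints at [1.136, 0.3, 1.521, -0, 1.321, -0.067], TCP at [197.757, 513.207, 219.446] pointing down, gripper open.
Joint ranges: [-3.03, 3.03], [-0.79, 2.21], [0.23, 2.52], [-1.04, 4.18], [0, 3.07], [-2.55, 2.55]. Speed limits (rad/s): [2.22, 2.22, 2.57, 3.14, 3.14, 3.14].

## Interface

Orientations are given as [roll, pitch, yaw] about the fixed x, y, z axes, in that order (R = Rz(yaw) Ry(pitch) Rx(roll)).
In Python, from cell import manip gives the robot as it stands. The module is installed in compiled form; this text tells all that it offers.
- The arm moves only by the shell command python3 -m creep 'ROWS' [FORCE]. ROWS is JSON, a list of rows, each a list of 3 entries, a list of its own where there are three numbers: the opening, from -1 (shut) to 1 (fully open), then the shift along the tool's x, y, z in cm, then the turn about the tool's z in units of 5 degrees (1.0 is 5 degrees). In form: [[grip, [tx, ty, tz], roll], ...]. A call has 1 to 12 rows; each row is the pose to reach, as a shift and turn from the pose commanded when the call began, along the tool's axes at that moment; what a row does not reach only later rows make up. A row lasts 1/10 s, in which the tool goes at most 50 mm and 8.59 degrees, less where a joint would pass 70% of its speed; a pose out of reach is approached as far as the arm can. A call with a gripper value outside its range is refused whole. The fingers move at their own pace and stop on an object; FORCE is the grip in N (left out, the last holds). Time passes only in rows, so rows that repeat a pose let the fingers close. It gives the time, the measured TCP pose, the force, the opening and the grip force at its end, in the units of the state.
- manip.read_state(): the state, without advancing time (a new reading comes with each control period).
- manip.camera(name): name is "scene" or "top" or "wrist"; returns the picture (480x640x3 uint8, red, green, blue); there is no depth.
- manip.camera_params(name): a dict with "fovy" (degrees; the focal length in pixels is half the picture's height over the tangent of half this angle, whatever the lens; pixels are square), "cx", "cy" (the principal point, pixels), "origin" and "attitude" of the camera in the world. Camera axes: x right, y down, z forward; pixel columns grow to the right and rows downward; lengths in mm; the calibration is good to about 2 mm. The wrist camera is an equidistant fisheye: a pixel r from the principal point sees the ray r / f radians off the axis. A picture is of the moment at which its call begins: read the wrist's pose just before it. camera_params takes no time and is no camera call; for the wrist camera it gives the pose at the moment of the call.
- manip.sign_off(): hands the job in; it is judged then, once.
The state is a dict: "clock": time; "joints": joint angles; "qd": joint speeds; "effort": joint torques, N m; "eef_pos": TCP position; "eef_rot": TCP orientation; "wrist_force": force on the tool from outside, world axes, zero at the start; "moment": the same for the moment, N m; "finger_gap": finger opening in mm; "finger_force": force on a finger pad.
Only numpy, scipy, OpenCV 4.12 (cv2) and the standard library are available. Lean on these libraries where they do the work, as an engineer would, in place of code of your own. Each camera call takes 0.05 s, during which the arm holds its last target. There are 200 camera calls.

## Working session

There is one attempt and no reset: what is moved stays moved. The work goes in short steps, Python scripts to look and compute and a shell command to move; the robot and the scene stay as the last step left them, time stands still between calls to the robot, and variables do not carry over. Pictures are saved under pics/ and viewed, at most 11 in all, crops included, and the job is handed in when it is done.

```bash
mkdir -p pics
cat > h.py <<'E'
import numpy as np,cv2
from scipy.spatial.transform import Rotation as R
from cell import manip
def snap(n,f):
    p=manip.camera_params(n); im=manip.camera(n); cv2.imwrite('pics/'+f,im[:,:,::-1]); return im,p
E
python3 - <<'E'
from h import *
for n in ("scene","top","wrist"):
    im,p=snap(n,n+'0.png'); print(n,p)
print(manip.read_state(),manip.tip_reach)
a=cv2.imread('pics/scene0.png');b=cv2.imread('pics/top0.png')
np.save('top0.npy',b)
E
```

```text
scene {'fovy': 55.34958094172968, 'cx': 319.2507545328644, 'cy': 229.76539252834223, 'origin': array([  39.64614087, -477.92310926,  438.90136496]), 'attitude': array([-2.01838664,  0.00663026, -0.74040549])}
top {'fovy': 54.64972694708087, 'cx': 315.835189056491, 'cy': 228.97365373238077, 'origin': array([ 341.26029326,   81.23285057, 1019.2737225 ]), 'attitude': array([-2.94504772,  0.00538358, -1.57345268])}
wrist {'fovy': 65.70646984690485, 'cx': 319.80083835338223, 'cy': 237.36938130548396, 'origin': array([132.04136756, 538.32660179, 385.63540815]), 'attitude': array([2.89770193e+00, 1.33644037e-03, 1.20322081e+00])}
{'clock': 0.15, 'joints': array([ 1.13639758e+00,  3.00313342e-01,  1.52140308e+00, -1.40553857e-05,
        1.32068027e+00, -6.66388900e-02]), 'qd': array([-4.87057651e-04, -1.61452999e-03, -1.18426390e-03, -1.72976996e-05,
       -1.27775494e-03, -3.47762524e-04]), 'effort': array([ 1.92847532e-03, -5.31954074e+01, -3.52824676e+01,  7.08435522e-02,
        2.35338346e-02, -1.19965989e-04]), 'eef_pos': array([197.69378241, 513.06024175, 219.04816229]), 'eef_rot': array([-3.14078949e+00, -3.99556580e-05,  2.77383627e+00]), 'wrist_force': array([ 0.60298831, -0.21947202,  0.47272686]), 'moment': array([ 0.01343067, -0.0216866 ,  0.03242565]), 'finger_force': 0.0, 'finger_gap': 93.81967021093321} 14.0
```

View pics/top0.png

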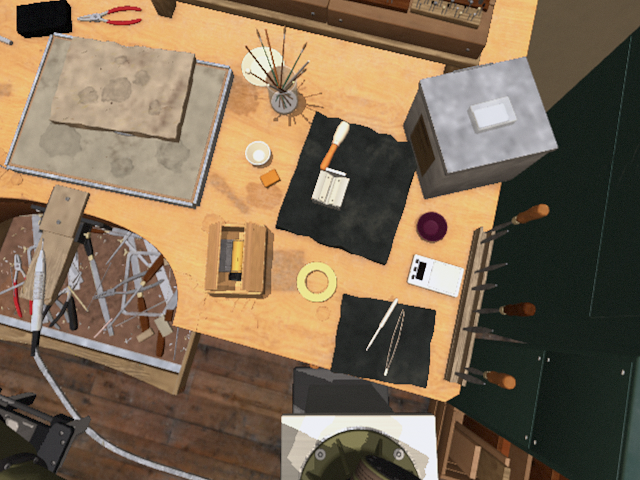

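View pics/scene0.png

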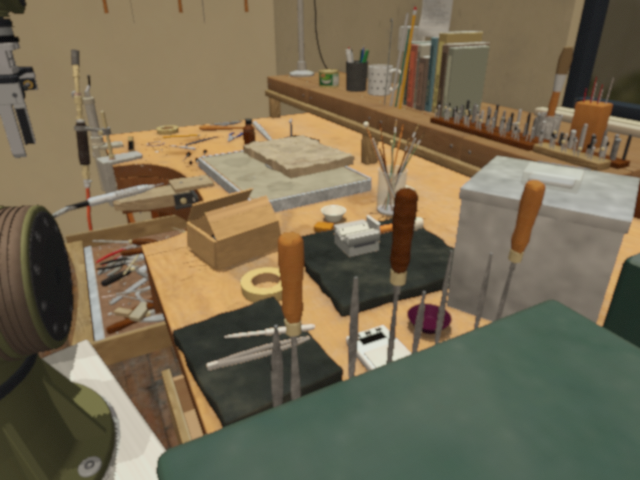

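The top view shows the carton at about (237,258), with its long axis roughly vertical in the image and the barrel inside with its brass end down. The V-block is at (330,188), the tape at (317,282), the bowl at (432,227) and the scale at (436,276). The scene view shows the carton at (233,230) and the V-block at (357,236), with its end stop not yet identified. I'll enlarge both.

Run:
```python
from h import *
b=cv2.imread('pics/top0.png')
c1=cv2.resize(b[208:308,190:290],(400,600)[::1] if 0 else (400,400),interpolation=cv2.INTER_CUBIC)
c2=cv2.resize(b[160:220,300:360],(400,400),interpolation=cv2.INTER_CUBIC)
cv2.imwrite('pics/c0.png',np.hstack([c1,c2]))
p=manip.camera_params('top')
def ray(p,u,v,z):
    f=240/np.tan(np.radians(p['fovy']/2)); d=R.from_euler('xyz',p['attitude']).apply([(u-p['cx'])/f,(v-p['cy'])/f,1]); o=p['origin']
    return o+d*(z-o[2])/d[2]
for n,u,v,z in [('carton',237,258,60),('vb',330,188,64),('tape',317,282,10),('bowl',432,227,20),('scale',436,276,16),('rob',358,470,0)]: print(n,ray(p,u,v,z).round())
```

```text
carton [471. 250.  60.]
vb [621.  55.  64.]
tape [425.  84.  10.]
bowl [ 544. -169.   20.]
scale [ 437. -173.   16.]
rob [46.  2.  0.]
```

View pics/c0.png

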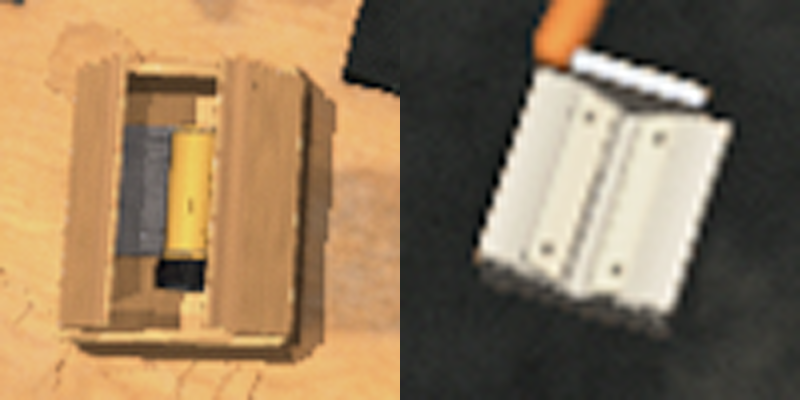

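The enlargement shows the barrel with its plain brass end up (away from the robot) and the black collar at (180,275). The V-block has its bright end-stop top at the far end, (640,80). I'll add a target-to-row helper and look from close above with the wrist camera.

```bash
cat >> h.py <<'E'
def go(x,y,z,yaw):
    "tool-frame shift (cm) and roll units to a target TCP, tool down"
    s=manip.read_state(); T=R.from_euler('xyz',s['eef_rot'])
    d=T.inv().apply(np.array([x,y,z])-s['eef_pos'])/10
    r=-((np.degrees(yaw-s['eef_rot'][2])+180)%360-180)/5
    print('shift',d.round(2),'roll',round(r,2))
def ray(p,u,v,z,fish=False):
    f=240/np.tan(np.radians(p['fovy']/2)); a=np.array([(u-p['cx'])/f,(v-p['cy'])/f])
    if fish:
        r=np.hypot(*a)+1e-9; c=np.r_[a*np.sin(r)/r,np.cos(r)]
    else: c=np.r_[a,1]
    d=R.from_euler('xyz',p['attitude']).apply(c); o=p['origin']
    return o+d*(z-o[2])/d[2]
E
python3 - <<'E'
from h import *
go(440,250,270,np.radians(177))
E
```

```text
shift [-32.07 -15.84  -5.08] roll -3.61
```

```bash
python3 -m creep '[[-1,[-32.07,-15.84,-5.08],-3.61],[-1,[-32.07,-15.84,-5.08],-3.61],[-1,[-32.07,-15.84,-5.08],-3.61],[-1,[-32.07,-15.84,-5.08],-3.61],[-1,[-32.07,-15.84,-5.08],-3.61],[-1,[-32.07,-15.84,-5.08],-3.61],[-1,[-32.07,-15.84,-5.08],-3.61],[-1,[-32.07,-15.84,-5.08],-3.61],[-1,[-32.07,-15.84,-5.08],-3.61],[-1,[-32.07,-15.84,-5.08],-3.61],[-1,[-32.07,-15.84,-5.08],-3.61],[-1,[-32.07,-15.84,-5.08],-3.61]]' 20
python3 - <<'E'
from h import *
im,p=snap('wrist','w1.png'); print(p); np.save('w1.npy',p,allow_pickle=True)
s=manip.read_state(); print(s['eef_pos'],s['eef_rot'],s['clock'])
E
```

```text
clock: 1.35
eef_pos: [439.4, 251.0, 270.1]
eef_rot: [-3.142, -0.0, 3.09]
wrist_force: [0.8, 0.6, -0.5]
finger_gap: 2.4
finger_force: 0.0
{'fovy': 65.70646984690485, 'cx': 319.80083835338223, 'cy': 237.36938130548396, 'origin': array([369.09233224, 254.46691983, 436.81375128]), 'attitude': array([ 2.89793144e+00, -4.06049743e-05,  1.51983826e+00])}
[439.44529587 250.8572612  270.16531536] [-3.14155856e+00 -1.68370364e-04  3.09027725e+00] 1.4
```

View pics/w1.png

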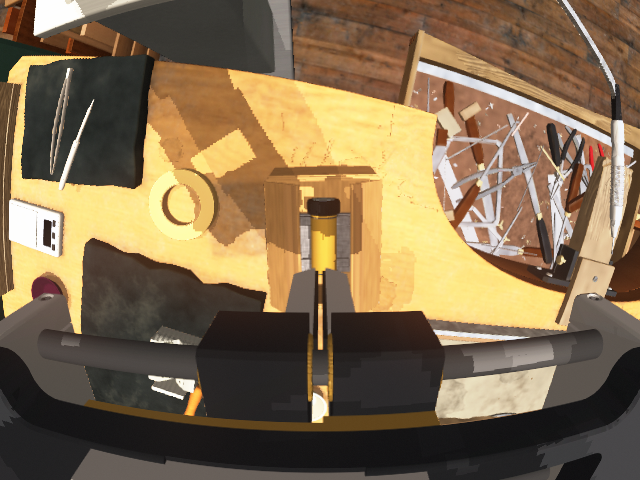

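The wrist view, in which up is toward the robot, shows the carton's near end wall from (266,180) to (382,180). The collar is at (323,206) and the brass tube runs down from it at (323,240).

Run:
```python
from h import *
im=cv2.imread('pics/w1.png'); p=np.load('w1.npy',allow_pickle=True).item()
for u,v in [(266,180),(382,180),(264,308),(382,308)]: print('corner60',ray(p,u,v,60,True).round(1))
hsv=cv2.cvtColor(im,cv2.COLOR_BGR2HSV)
m=(hsv[:,:,2]<60)[185:225,290:355]; ys,xs=np.nonzero(m); print('collar px',xs.min()+290,xs.max()+290,ys.min()+185,ys.max()+185)
for u,v in [(xs.mean()+290,ys.mean()+185)]: print('collar26',ray(p,u,v,26,True).round(1),ray(p,u,v,35,True).round(1))
for v in range(220,270,6):
    b=(hsv[v,:,1]>170)&(hsv[v,:,2]>90)&(hsv[v,:,0]<32); x=np.nonzero(b[295:350])[0]+295
    if len(x): print(v,x.min(),x.max(),ray(p,x.mean(),v,26,True).round(1))
cv2.imwrite('pics/c1.png',cv2.resize(im[160:320,245:400],(775,600) if 0 else (580,600),interpolation=cv2.INTER_CUBIC))
# vblock/top carton corners
t=manip.camera_params('top')
s=4.
for u,v in [(62,330),(295,340),(240,60),(80,65)]: print('top carton60',ray(t,190+u/s,208+v/s,60).round(1))
```

```text
corner60 [399.6 197.9  60. ]
corner60 [405.5 316.4  60. ]
corner60 [540.8 183.2  60. ]
corner60 [547.7 315.2  60. ]
collar px 308 338 199 214
collar26 [436.5 254.8  26. ] [435.  254.8  35. ]
220 312 335 [451.2 254.5  26. ]
226 312 335 [458.1 254.1  26. ]
232 312 335 [465.  253.8  26. ]
238 312 335 [472.  253.2  26. ]
244 312 335 [479.1 253.1  26. ]
250 312 335 [486.2 252.8  26. ]
256 312 335 [493.4 252.3  26. ]
262 312 335 [500.7 251.9  26. ]
268 316 335 [508.1 253.1  26. ]
top carton60 [404.3 312.9  60. ]
top carton60 [398.8 193.1  60. ]
top carton60 [545.7 225.   60. ]
top carton60 [543.3 309.5  60. ]
```

View pics/c1.png

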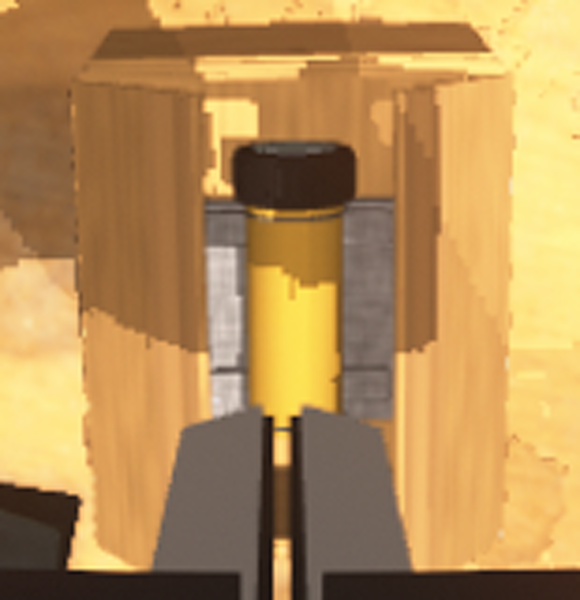

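The crop shows the tube axis vertical at crop u≈295, flap free edges at about u=200 and u=400, and low foam chocks beside the tube. The fingers have about 6 mm clearance between the flaps, so I'll go in closed and push each flap outward.

```bash
python3 -m creep '[[-1,[-3.23,0.68,4],0],[-1,[-3.23,0.68,8],0],[-1,[-3.23,0.68,12],0],[-1,[-3.23,0.68,16],0],[-1,[-3.23,0.68,17.6],0],[-1,[-3.23,0.68,17.6],0],[-1,[-3.23,1.7,17.6],0],[-1,[-3.23,2.7,17.6],0],[-1,[-3.23,3.7,17.6],0],[-1,[-3.23,4.7,17.6],0],[-1,[-3.23,5.7,17.6],0],[-1,[-3.23,6.5,17.6],0]]'
python3 -m creep '[[-1,[0,0.4,0],0],[-1,[0,0.4,0],0],[-1,[0,-2.5,0],0],[-1,[0,-5.8,0],0],[-1,[0,-6.8,0],0],[-1,[0,-7.8,0],0],[-1,[0,-8.8,0],0],[-1,[0,-9.8,0],0],[-1,[0,-10.8,0],0],[-1,[0,-11.8,0],0],[-1,[0,-12.6,0],0],[-1,[0,-12.6,0],0]]'
python3 - <<'E'
from h import *
im,p=snap('top','t2.png')
E
```

```text
clock: 2.6
eef_pos: [475.7, 314.3, 94.3]
eef_rot: [3.142, 0.0, 3.089]
wrist_force: [-0.9, -1.1, -0.2]
finger_gap: 0.3
finger_force: 0.2
clock: 3.8
eef_pos: [469.1, 186.6, 94.3]
eef_rot: [-3.141, -0.0, 3.088]
wrist_force: [-0.9, 0.6, 0.1]
finger_gap: 0.3
finger_force: 0.0
```

```bash
python3 -m creep '[[-1,[0,3,0],0],[-1,[0,6.7,0],0],[-1,[0,6.7,-4],0],[-1,[0,6.7,-8],0],[-1,[-1,6.7,-12],0],[-1,[-3.1,6.7,-16],0],[-1,[-3.1,6.7,-17.5],0],[-1,[-3.1,6.7,-17.5],0],[-1,[-3.1,6.7,-17.5],0],[-1,[-3.1,6.7,-17.5],0]]'
python3 - <<'E'
from h import *
im,p=snap('wrist','w2.png'); np.save('w2.npy',p,allow_pickle=True)
cv2.imwrite('pics/c2.png',cv2.resize(im[60:300,210:440,::-1],(575,600),interpolation=cv2.INTER_CUBIC)); print(p['origin'])
E
```

```text
clock: 4.85
eef_pos: [503.0, 252.8, 267.6]
eef_rot: [-3.141, -0.002, 3.089]
wrist_force: [1.0, -0.2, -0.3]
finger_gap: 0.2
finger_force: 0.0
[433.04042666 256.50857111 434.48687787]
```

View pics/c2.png

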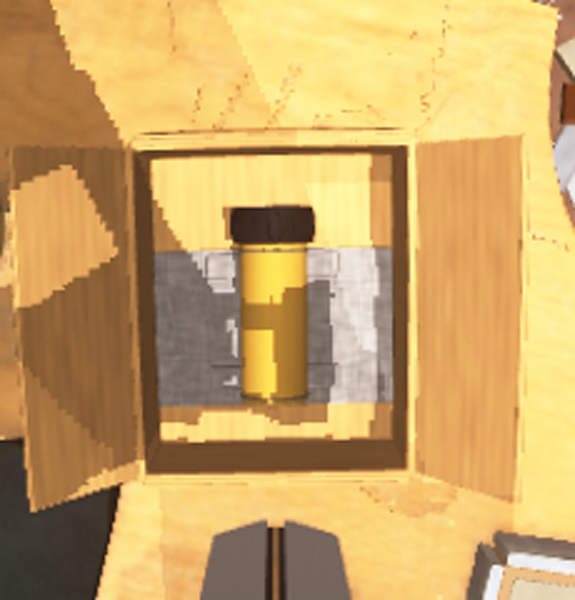

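Both flaps now lean far outward, with free edges at crop u≈15 and u≈522 against hinges at 135 and 410. The barrel is fully visible, collar at (272,225) and plain end at (275,400).

Run:
```python
from h import *
im=cv2.imread('pics/w2.png'); p=np.load('w2.npy',allow_pickle=True).item(); k=.4
f=lambda u,v,z: ray(p,210+u*k,60+v*k,z,True).round(1)
hsv=cv2.cvtColor(im,cv2.COLOR_BGR2HSV)
for v in range(250,400,25):
    r=int(60+v*k); b=(hsv[r,:,1]>150)&(hsv[r,:,0]<32); x=np.nonzero(b[298:345])[0]+298
    print(r,x.min(),x.max(),ray(p,(x.min()+x.max())/2,r,26,True).round(1))
print('plain end', f(275,400,26),f(275,400,31),'collar outer',f(272,207,41),'collar inner',f(272,243,40))
for u,v in[(130,135),(410,135),(142,478),(412,475)]: print('carton',f(u,v,60))
print('edges',[ (f(*q,94)) for q in [(15,330),(522,310)]])
print('edges@105',[ (f(*q,105)) for q in [(15,330),(522,310)]])
t=manip.camera_params('top'); s=400/60
g=lambda u,v,z: ray(t,300+(u-400)/s,160+v/s,z).round(1)
for n,u,v in [('nl',478,258),('nr',675,310),('fr',735,122),('fl',540,68)]: print(n,g(u,v,64.5))
print('stop',g(572,55,77),g(710,98,77))
go(470,253.4,200,np.radians(177))
```

```text
Traceback (most recent call last):
ValueError: zero-size array to reduction operation minimum which has no identity
```

Run:
```python
from h import *
im=cv2.imread('pics/w2.png'); p=np.load('w2.npy',allow_pickle=True).item(); k=.4
f=lambda u,v,z: ray(p,210+u*k,60+v*k,z,True).round(1)
hsv=cv2.cvtColor(im,cv2.COLOR_BGR2HSV)
for v in range(262,390,25):
    r=int(60+v*k); b=(hsv[r,:,1]>120)&(hsv[r,:,0]<35); x=np.nonzero(b[300:340])[0]+300
    if len(x): print(r,x.min(),x.max(),ray(p,(x.min()+x.max())/2,r,26,True).round(1))
print('plain end', f(275,400,26),f(275,400,31),'collar outer',f(272,207,41),'collar inner',f(272,243,40))
for u,v in[(130,135),(410,135),(142,478),(412,475)]: print('carton',f(u,v,60))
print('edges',[ (f(*q,94)) for q in [(15,330),(522,310)]])
print('edges@105',[ (f(*q,105)) for q in [(15,330),(522,310)]])
t=manip.camera_params('top'); s=400/60
g=lambda u,v,z: ray(t,300+(u-400)/s,160+v/s,z).round(1)
for n,u,v in [('nl',478,258),('nr',675,310),('fr',735,122),('fl',540,68)]: print(n,g(u,v,64.5))
print('stop',g(572,55,77),g(710,98,77))
go(470,253.4,200,np.radians(177))
```

```text
164 306 331 [451.  253.7  26. ]
174 306 332 [462.1 253.7  26. ]
184 306 332 [473.1 253.1  26. ]
194 306 332 [484.2 252.5  26. ]
204 307 332 [495.5 252.5  26. ]
214 307 332 [506.7 251.9  26. ]
plain end [513.6 252.1  26. ] [512.6 252.2  31. ] collar outer [428.  255.3  41. ] collar inner [443.2 254.5  40. ]
carton [395.2 200.2  60. ]
carton [401.1 312.1  60. ]
carton [537.3 194.7  60. ]
carton [541.9 308.5  60. ]
edges [array([467.7, 156.2,  94. ]), array([470.1, 347.3,  94. ])]
edges@105 [array([466.5, 159.4, 105. ]), array([468.9, 344.4, 105. ])]
nl [597.   94.5  64.5]
nr [579.7  32.   64.5]
fr [641.8  11.9  64.5]
fl [660.2  74.4  64.5]
stop [660.3  64.3  77. ] [645.8  20.6  77. ]
shift [ 3.29 -0.1   6.79] roll -0.0
```

```bash
python3 -m creep '[[0.28,[2.75,-0.12,4],0],[0.28,[2.75,-0.12,8],0],[0.28,[2.75,-0.12,12],0],[0.28,[2.75,-0.12,15.5],0],[0.28,[2.75,-0.12,15.5],0],[0.28,[2.75,-0.12,15.5],0],[0.28,[2.75,-0.12,15.5],0],[0.28,[2.75,-0.12,15.5],0]]' 20
python3 - <<'E'
from h import *
go(475.5,252.9,33.5,np.radians(177))
E
```

```text
clock: 5.7
eef_pos: [476.7, 253.3, 116.0]
eef_rot: [3.14, 0.002, 3.089]
wrist_force: [-0.1, 0.7, -0.2]
finger_gap: 59.2
finger_force: 0.0
shift [ 0.14 -0.06  8.25] roll -0.0
```

```bash
python3 -m creep '[[0.28,[0.1,-0.05,2.5],0],[0.28,[0.1,-0.05,5],0],[0.28,[0.1,-0.05,7],0],[0.28,[0.1,-0.05,8],0],[0.28,[0.1,-0.05,8.25],0],[0.28,[0.1,-0.05,8.25],0],[0.28,[0.1,-0.05,8.25],0],[0.28,[0.1,-0.05,8.25],0]]'
python3 -c "
from h import *
for i in range(3): print(manip.read_state()['eef_pos'])
"
```

```text
clock: 6.5
eef_pos: [475.5, 252.8, 32.7]
eef_rot: [3.141, 0.001, 3.089]
wrist_force: [0.5, 0.5, -0.7]
finger_gap: 59.8
finger_force: 0.0
[475.46634194 252.75959807  32.66872106]
[475.46634194 252.75959807  32.66872106]
[475.46634194 252.75959807  32.66872106]
```

```bash
python3 -m creep '[[0.28,[0,0,-0.13],0],[0.28,[0,0,-0.13],0],[-0.2,[0,0,-0.13],0],[-0.6,[0,0,-0.13],0],[-1,[0,0,-0.13],0],[-1,[0,0,-0.13],0],[-1,[0,0,-0.13],0],[-1,[0,0,-0.13],0],[-1,[0,0,-0.13],0],[-1,[0,0,-0.13],0]]' 25
python3 -m creep '[[-1,[0,0,-0.5],0],[-1,[0,0,-2],0],[-1,[0,0,-4],0],[-1,[0,0,-7],0],[-1,[0,0,-10],0],[-1,[0,0,-13],0],[-1,[0,0,-14],0],[-1,[0,0,-14],0],[-1,[0,0,-14],0]]'
python3 - <<'E'
from h import *
go(560,60,240,np.radians(180-16.5))
E
```

```text
clock: 7.5
eef_pos: [475.0, 252.6, 33.0]
eef_rot: [-3.142, -0.0, 3.089]
wrist_force: [0.2, 0.5, -1.1]
finger_gap: 29.4
finger_force: 25.0
clock: 8.4
eef_pos: [474.5, 252.3, 171.6]
eef_rot: [-3.141, -0.002, 3.089]
wrist_force: [0.2, 0.2, -2.7]
finger_gap: 29.2
finger_force: 25.0
shift [ -9.54 -18.76  -6.84] roll 2.7
```

Run:
```python
from h import *
go(635,48,240,np.radians(180-16.5))
```

```text
shift [-17.09 -19.56  -6.85] roll 2.7
```

```bash
python3 -m creep '[[-1,[-2,-3,-6.85],0.5],[-1,[-6,-7,-6.85],1],[-1,[-10,-11,-6.85],2],[-1,[-14,-15,-6.85],2.7],[-1,[-16,-18,-6.85],2.7],[-1,[-17.1,-19.56,-6.85],2.7],[-1,[-17.1,-19.56,-6.85],2.7],[-1,[-17.1,-19.56,-6.85],2.7],[-1,[-17.1,-19.56,-6.85],2.7],[-1,[-17.1,-19.56,-6.85],2.7],[-1,[-17.1,-19.56,-6.85],2.7]]'
python3 - <<'E'
from h import *
im,p=snap('wrist','w3.png'); np.save('w3.npy',p,allow_pickle=True)
cv2.imwrite('pics/c3.png',cv2.resize(im[100:300,220:420,::-1],(600,600),interpolation=cv2.INTER_CUBIC)); print(p['origin'],manip.read_state()['eef_pos'])
E
```

```text
clock: 9.5
eef_pos: [635.2, 49.2, 241.6]
eef_rot: [3.142, 0.0, 2.854]
wrist_force: [-0.0, 0.2, -3.1]
finger_gap: 29.1
finger_force: 25.0
[567.6348834   68.91265995 408.31379318] [635.23011608  48.97980193 241.6878214 ]
```

View pics/c3.png

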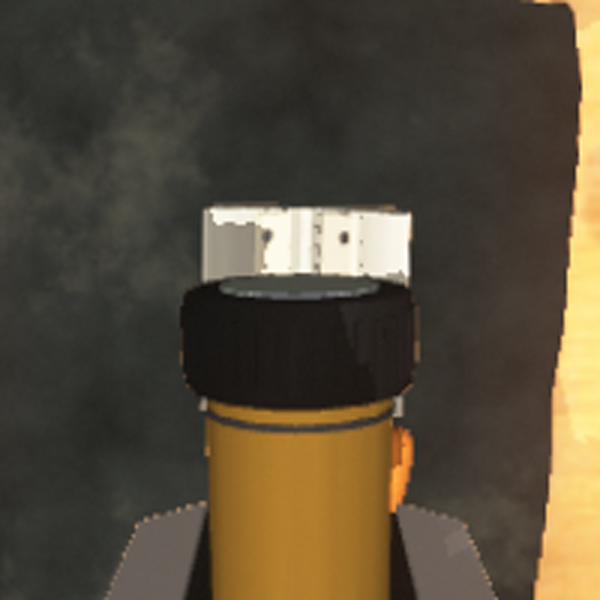

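The held barrel's collar at (300,340) hides most of the block; its open end is at (305,205). I'll sidestep for a clear view.

```bash
python3 -m creep '[[-1,[-0.5,-3,0],0],[-1,[-1,-6,0],0],[-1,[-1,-8,0],0],[-1,[-1,-8,0],0],[-1,[-1,-8,0],0],[-1,[-1,-8,0],0],[-1,[-1,-8,0],0]]'
python3 - <<'E'
from h import *
im,p=snap('wrist','w4.png'); np.save('w4.npy',p,allow_pickle=True)
cv2.imwrite('pics/c4.png',cv2.resize(im[140:290,320:470,::-1],(600,600),interpolation=cv2.INTER_CUBIC)); print(p,manip.read_state()['eef_pos'])
E
```

```text
clock: 10.25
eef_pos: [622.5, -30.4, 241.5]
eef_rot: [3.142, 0.0, 2.854]
wrist_force: [0.2, -0.1, -1.6]
finger_gap: 29.2
finger_force: 25.0
{'fovy': 65.70646984690485, 'cx': 319.80083835338223, 'cy': 237.36938130548396, 'origin': array([554.92342309, -10.56533803, 408.20356608]), 'attitude': array([2.89766643e+00, 1.28237305e-04, 1.28381559e+00])} [622.42924359 -30.49511111 241.49158834]
```

View pics/c4.png

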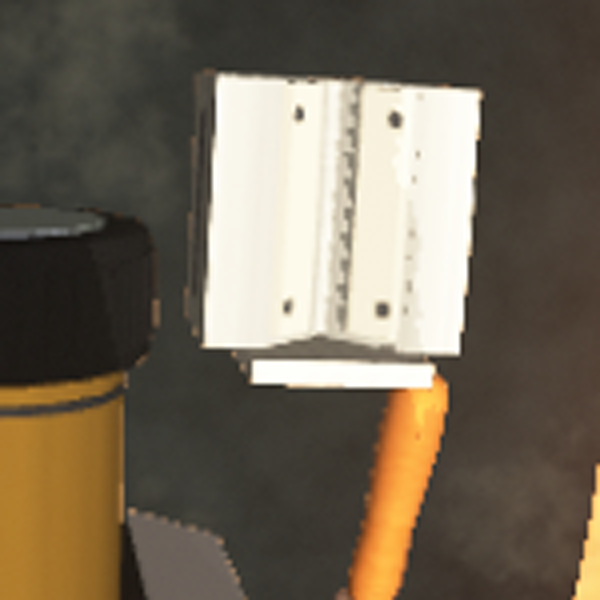

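The V-block is now fully seen. Its top corners are at crop (218,74), (482,90), (461,355) and (204,348), and the stop's top strip runs from (250,360) to (436,364).

```bash
cat > vb.py <<'E'
from h import *
p=np.load('w4.npy',allow_pickle=True).item()
f=lambda u,v,z: ray(p,320+(u+.5)/4-.5,140+(v+.5)/4-.5,z,True)
nR,nL,fL,fR=[f(*q,64.5) for q in [(218,74),(482,90),(461,355),(204,348)]]
for a in (nR,nL,fL,fR): print(a.round(1))
print('len',np.linalg.norm(nR-fR),np.linalg.norm(nL-fL),'wid',np.linalg.norm(nR-nL),np.linalg.norm(fR-fL))
ax=(fR-nR)+(fL-nL); w=(nL-nR)+(fL-fR)
print('yaw',np.degrees(np.arctan2(ax[1],ax[0])),np.degrees(np.arctan2(-w[0],w[1])))
c=(nR+nL+fL+fR)/4; print('centre',c)
i=[f(*q,77) for q in [(250,360),(436,364)]]; o=[f(*q,77) for q in [(250,385),(434,388)]]
print('stop inner',i,np.linalg.norm(i[0]-i[1]),'mid',(i[0]+i[1])/2,'outer mid',(o[0]+o[1])/2)
E
python3 vb.py
```

```text
[578.8  34.7  64.5]
[598.6  95.9  64.5]
[660.1  75.8  64.5]
[640.5  14.6  64.5]
len 64.98760490835575 64.75310894780597 wid 64.3100675574389 64.24376180387223
yaw -18.082968651782128 -17.859271078193984
centre [619.50223765  55.24741891  64.5       ]
stop inner [array([643.18072232,  23.27932173,  77.        ]), array([656.6868711,  66.1537884,  77.       ])] 44.951484377478586 mid [649.93379671  44.71655507  77.        ] outer mid [655.59003254  43.12339144  77.        ]
```

Run:
```python
from h import *
c=np.array([619.5,55.1]);a=np.array([np.cos(np.radians(-18)),np.sin(np.radians(-18))])
q=c-12*a; print(q); go(q[0],q[1],110,np.radians(162))
```

```text
[608.0873218   58.80820393]
shift [ 3.91  8.16 13.15] roll 0.31
```

```bash
python3 -m creep '[[-1,[1.5,3,0],0.31],[-1,[3.5,6,0],0.31],[-1,[3.91,8.16,0],0.31],[-1,[3.91,8.16,3],0.31],[-1,[3.91,8.16,6],0.31],[-1,[3.91,8.16,9],0.31],[-1,[3.91,8.16,12],0.31],[-1,[3.91,8.16,13.15],0.31],[-1,[3.91,8.16,13.15],0.31],[-1,[3.91,8.16,13.15],0.31],[-1,[3.91,8.16,13.15],0.31]]'
python3 - <<'E'
from h import *
c=np.array([619.5,55.1]);a=np.array([np.cos(np.radians(-18)),np.sin(np.radians(-18))])
q=c-12*a; go(q[0],q[1],81,np.radians(162))
q=c-6*a; go(q[0],q[1],79,np.radians(162))
im,p=snap('wrist','w5.png'); s=snap('scene','s5.png')
sc=cv2.resize(s[0][190:280,310:410,::-1],(400,360),interpolation=cv2.INTER_CUBIC)
w=cv2.resize(im[140:320,220:420,::-1],(400,360)); cv2.imwrite('pics/c5.png',np.hstack([sc,w]))
E
```

```text
clock: 11.4
eef_pos: [608.8, 58.1, 111.8]
eef_rot: [3.141, 0.002, 2.826]
wrist_force: [0.1, -0.0, -1.8]
finger_gap: 29.2
finger_force: 25.0
shift [0.1  0.04 3.08] roll -0.01
shift [-0.5   0.04  3.28] roll -0.01
```

View pics/c5.png

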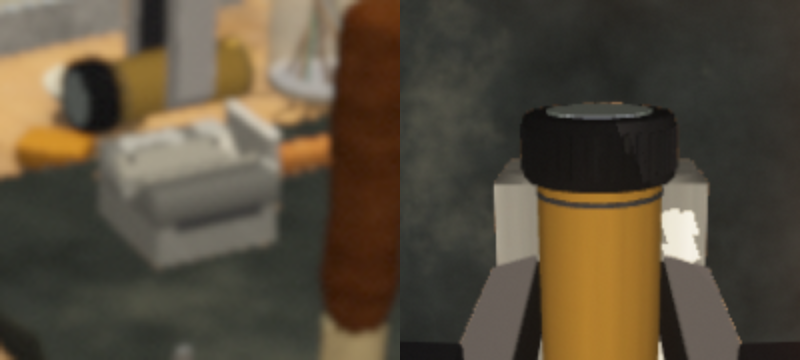

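The barrel hangs level over the V-block. In the wrist half, the tube at u≈600 is centred on the block edges at 495 and 708. I'll lower it, leaving a gap to the stop.

```bash
python3 -m creep '[[-1,[0.08,0.04,1],0],[-1,[0.08,0.04,2],0],[-1,[0.08,0.04,2.6],0],[-1,[0.08,0.04,2.9],0],[-1,[0.08,0.04,2.9],0],[-1,[0.08,0.04,2.9],0],[-1,[0.08,0.04,2.9],0]]'
python3 - <<'E'
from h import *
c=np.array([619.5,55.1]);a=np.array([np.cos(np.radians(-18)),np.sin(np.radians(-18))])
q=c-6*a; go(q[0],q[1],79,np.radians(162))
E
```

```text
clock: 12.2
eef_pos: [607.6, 58.6, 81.4]
eef_rot: [3.141, 0.001, 2.826]
wrist_force: [-0.2, 0.8, -1.5]
finger_gap: 29.2
finger_force: 25.0
shift [-0.64  0.03  0.24] roll -0.01
```

Next I'll lower gently until the barrel touches the pads.

```bash
python3 -m creep '[[-1,[0,0.02,0.1],0],[-1,[0,0.02,0.15],0],[-1,[0,0.02,0.15],0],[-1,[0,0.02,0.15],0]]'
python3 -m creep '[[-1,[0,0,0.05],0],[-1,[0,0,0.05],0],[-1,[0,0,0.05],0]]'
```

```text
clock: 12.6
eef_pos: [607.5, 58.8, 79.6]
eef_rot: [-3.142, 0.0, 2.826]
wrist_force: [-0.6, 0.3, -1.7]
finger_gap: 29.4
finger_force: 25.0
clock: 12.9
eef_pos: [607.5, 58.8, 79.0]
eef_rot: [-3.142, -0.0, 2.826]
wrist_force: [0.2, 0.7, -2.0]
finger_gap: 29.5
finger_force: 25.0
```

```bash
python3 -m creep '[[-1,[0,0,0.04],0],[-1,[0,0,0.04],0],[-1,[0,0,0.04],0]]'
```

```text
clock: 13.2
eef_pos: [607.5, 58.8, 78.7]
eef_rot: [-3.142, 0.0, 2.826]
wrist_force: [-0.7, -0.1, -1.4]
finger_gap: 29.2
finger_force: 25.0
```

```bash
python3 -m creep '[[-1,[-0.2,0,0],0],[-1,[-0.4,0,0],0],[-1,[-0.5,0,0],0],[-1,[-0.5,0,0],0],[-1,[-0.5,0,0],0]]'
python3 -m creep '[[-1,[-0.06,0,0],0],[-1,[-0.12,0,0],0],[-1,[-0.12,0,0],0]]'
```

```text
clock: 13.7
eef_pos: [612.4, 57.2, 78.7]
eef_rot: [3.142, 0.0, 2.826]
wrist_force: [1.0, -0.3, 0.1]
finger_gap: 29.3
finger_force: 25.0
clock: 14.0
eef_pos: [613.4, 56.9, 78.7]
eef_rot: [-3.142, -0.0, 2.826]
wrist_force: [-0.8, 0.2, 1.3]
finger_gap: 29.4
finger_force: 25.0
```

```bash
python3 -m creep '[[-1,[-0.05,0,0],0],[-1,[-0.1,0,0],0],[-1,[-0.1,0,0],0]]'
python3 -m creep '[[-1,[-0.05,0,0],0],[-1,[-0.1,0,0],0],[-1,[-0.1,0,0],0]]'
```

```text
clock: 14.3
eef_pos: [613.8, 56.8, 78.6]
eef_rot: [-3.141, -0.001, 2.826]
wrist_force: [-6.1, 0.6, 3.5]
finger_gap: 29.1
finger_force: 25.0
clock: 14.6
eef_pos: [613.9, 56.7, 78.6]
eef_rot: [-3.141, -0.004, 2.826]
wrist_force: [-13.4, 2.7, 7.3]
finger_gap: 29.3
finger_force: 25.0
```

```bash
python3 -m creep '[[-1,[0.05,0,0.05],0],[-1,[0.05,0,0.05],0],[-1,[0.05,0,0.05],0]]'
python3 - <<'E'
from h import *
s=manip.read_state(); print({k:np.round(s[k],4) for k in('eef_pos','eef_rot','wrist_force','moment')})
t=snap('top','t6.png')[0]; w=snap('wrist','w6.png')[0]; s=snap('scene','s6.png')[0]
c=lambda im,y,x,h,wd:cv2.resize(im[y:y+h,x:x+wd,::-1],(380,380),interpolation=cv2.INTER_CUBIC)
cv2.imwrite('pics/c6.png',np.hstack([c(s,195,315,80,80),c(w,140,220,200,200)]))
E
```

```text
clock: 14.9
eef_pos: [613.9, 56.8, 78.6]
eef_rot: [-3.141, -0.002, 2.826]
wrist_force: [-11.3, 1.7, 8.7]
finger_gap: 29.4
finger_force: 25.0
{'eef_pos': array([613.8952,  56.7501,  78.558 ]), 'eef_rot': array([-3.1412e+00, -2.3000e-03,  2.8264e+00]), 'wrist_force': array([-11.2641,   1.6943,   8.6911]), 'moment': array([ 0.2573,  2.275 , -0.0205])}
```

View pics/c6.png

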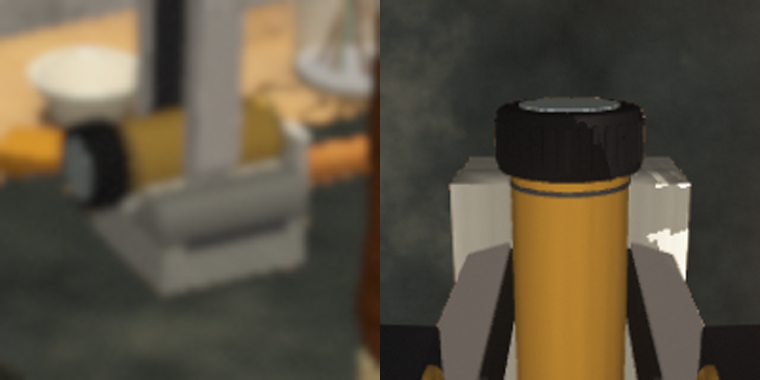

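The scene half shows the tube down in the vee with the collar overhanging the open end. But the fingertips are within about 0.1 mm of the block's top, so the load might be theirs. I'll re-grip 2 mm higher so that the press certainly goes through the barrel.

```bash
python3 -m creep '[[-1,[0.05,0,-0.03],0],[-0.2,[0.08,0,-0.05],0],[-0.2,[0.08,0,-0.05],0],[-0.2,[0.08,0,-0.05],0],[-0.2,[0.08,0,-0.25],0],[-0.2,[0.08,0,-0.25],0],[-0.2,[0.08,0,-0.25],0]]'
python3 -c "
from h import *
s=manip.read_state();print(s['eef_pos'],s['wrist_force'],s['moment'])"
```

```text
clock: 15.75
eef_pos: [614.1, 56.7, 80.7]
eef_rot: [3.142, 0.0, 2.826]
wrist_force: [-0.3, 0.3, 0.7]
finger_gap: 37.2
finger_force: 0.0
[614.10873914  56.66388856  80.74217624] [-0.31143551  0.31647065  0.65484018] [ 0.03505853 -0.0050823  -0.02724605]
```

```bash
python3 -m creep '[[-0.6,[0,0,0],0],[-1,[0,0,0],0],[-1,[0,0,0],0],[-1,[0,0,0],0],[-1,[0,0,0],0],[-1,[0,0,0.05],0],[-1,[0,0,0.05],0],[-1,[0,0,0.05],0]]' 30
python3 -m creep '[[-1,[-0.03,0,0.05],0],[-1,[-0.03,0,0.05],0],[-1,[-0.03,0,0.05],0]]'
```

```text
clock: 16.55
eef_pos: [614.1, 56.7, 80.6]
eef_rot: [3.142, 0.0, 2.826]
wrist_force: [-3.3, -0.7, 5.9]
finger_gap: 29.1
finger_force: 30.0
clock: 16.85
eef_pos: [614.1, 56.7, 80.5]
eef_rot: [-3.142, -0.0, 2.826]
wrist_force: [-7.3, -1.2, 10.9]
finger_gap: 29.1
finger_force: 30.0
```

```bash
python3 -m creep '[[-1,[0.0,-0.03,0.04],0],[-1,[0.0,-0.03,0.04],0],[-1,[0.0,-0.03,0.04],0],[-1,[0.0,-0.03,0.04],0],[-1,[0.0,-0.03,0.04],0]]'
python3 - <<'E'
from h import *
s=manip.read_state();print(s['eef_pos'],s['wrist_force'],s['moment'])
t=snap('top','t7.png')[0];w=snap('wrist','w7.png')[0]
c=lambda im,y,x,h,wd:cv2.resize(im[y:y+h,x:x+wd,::-1],(400,400),interpolation=cv2.INTER_CUBIC)
cv2.imwrite('pics/c7.png',np.hstack([c(t,140,190,160,160),c(w,140,220,200,200)]))
E
```

```text
clock: 17.35
eef_pos: [614.1, 56.7, 80.5]
eef_rot: [3.141, -0.0, 2.826]
wrist_force: [-8.7, 0.5, 14.1]
finger_gap: 29.3
finger_force: 30.0
[614.10796232  56.65648761  80.46435719] [-8.68043541  0.52449991 14.08492818] [0.29654454 1.56640724 0.00494952]
```

View pics/c7.png

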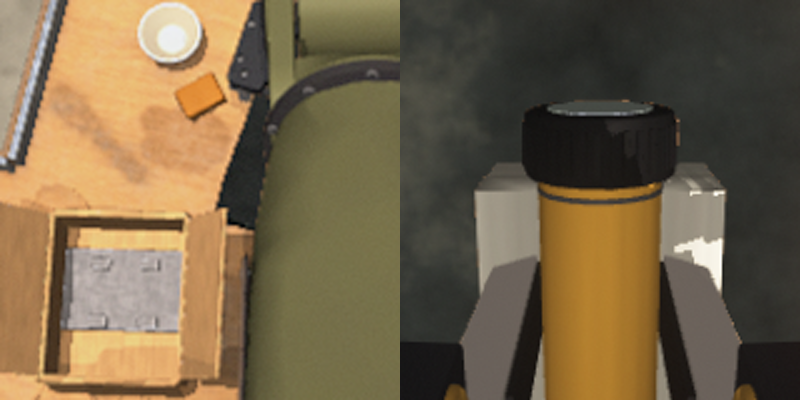

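The left half shows the carton empty with both flaps folded out. The right half shows the barrel centred in the vee at u≈600, between block edges at 475 and 725. It is pressed down with 14 N and against the stop with about 8 N. I'm handing it in.

```bash
python3 -c "
from cell import manip; print(manip.sign_off())"
```

```text
the job is handed in; nothing more can be done
None
```

I folded both flaps back to about 2.3 rad and handed the job in at 17.5 s, still gripping the barrel in the V-block with its plain end against the stop and its collar overhanging the open end, pressed down with about 14 N; I never touched the scale, bowl or tape.

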